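# Pop open the sample port of a bench reader

### The arm

A 7-joint arm with a two-finger parallel gripper is mounted at the origin on the work surface. World frame = base frame: x ahead of the robot, y to its left, z up, the work surface at z = 0. Lengths are in m, angles in degrees, forces in N, time in s.
With the tool pointing down it reaches from about 0.425 to 0.875 m from the base axis. Payload 4.7 kg.
Tool frame: the origin (TCP) lies at the very end of the fingers, on their centre line; the grasp point (between the pads) lies 19 mm behind it; z points along the fingers, y is the direction in which the jaws open and shut (so a half turn about z gives the same grasp; the last joint's range is limited). The gripper opens to 87 mm and grips with 3 to 60 N. Pads are 19 mm wide; open, the fingers measure 117 mm over their backs; the gripper's body (75 mm by 190 mm) begins 51 mm behind the grasp point.
Start: joints at [75.35, 18.392, -4.016, 83.108, 1.295, 78.541, -3.26], TCP at [0.173, -0.627, 0.223] pointing down, gripper open.
Joint ranges: [-163.93, 163.93], [-17.29, 119.83], [-79.2, 71.16], [3.27, 140.29], [-89.18, 269.18], [5.43, 117.66], [-154.24, 154.24]. Speed limits (degrees/s): [147.25, 147.25, 180, 180, 180, 180, 180].

### API

Orientations are given as [roll, pitch, yaw] about the fixed x, y, z axes, in that order (R = Rz(yaw) Ry(pitch) Rx(roll)).
In Python, from bench import env, vision, ticket gives the robot as it stands.
- The arm moves only by the tool servo_tool, never from a script. Its argument "rows" is a list of rows, each a list of 7 numbers: the closure, from 0 (fully open) to 1 (shut), then the shift along the tool's x, y, z in mm, then the turn, a rotation vector about the tool's x, y, z in rad. A call has 1 to 8 rows; each row is the pose to reach, as a shift and turn from the pose commanded when the call began, along the tool's axes at that moment; what a row does not reach only later rows make up. A row lasts 1/8 s, in which the tool goes at most 62.5 mm and 10.7 degrees, less where a joint would pass 70% of its speed; a pose out of reach is approached as far as the arm can. A call with a gripper value outside its range is refused whole. The fingers move at their own pace and stop on an object; "newtons" is the grip in N (left out, the last holds). Time passes only in rows, so rows that repeat a pose let the fingers close. It gives the time, the measured TCP pose, the force and the opening at its end, in the units of the state.
- env.sense(): the state, without advancing time (a new reading comes with each control period).
- vision.capture(name): name is "scene" or "top" or "wrist"; returns the picture (400x640x3 uint8, blue, green, red); there is no depth.
- vision.camera_params(name): a dict with "intrinsics" (3x3 intrinsics, pixels), "extrinsics" (4x4, takes a point from camera to world coordinates); the wrist camera has in their place "T_tool_cam" (4x4, takes a point from camera to tool coordinates, whose origin is the TCP and whose axes are the flange's). Camera axes: x right, y down, z forward; pixel columns grow to the right and rows downward; lengths in m; the calibration is good to about 2 mm. The wrist camera is an equidistant fisheye: a pixel r from the principal point sees the ray r / f radians off the axis. A picture is of the moment at which its call begins: read the wrist's pose just before it. camera_params takes no time and is no camera call.
- ticket.sign_off(): hands the job in, once; it reports no verdict.
The state is a dict: "time": time; "qpos": joint angles; "joint_velocities": joint speeds; "joint_efforts": joint torques, N m; "eef_pos": TCP position; "eef_rot": TCP orientation; "wrist_force": force on the tool from outside, world axes, zero at the start; "moment": the same for the moment, N m; "grip_width": finger opening in m.
Only numpy, scipy, OpenCV 4.12 (cv2) and the standard library are available. Lean on these libraries where they do the work, as an engineer would, in place of code of your own. Each camera call takes 0.05 s, during which the arm holds its last target.

### The job

Press once on the free edge of the small sample hatch on the bench reader with a fingertip, far enough to trip its push latch, then let go so that the hatch pops up by itself. Do not push on it again once it has come up: take the hand well clear and see that the hatch stays open. Leave the wide hatch of the neighbouring module, the bottles and the tip box as they are.

Things in the scene. Friction and masses are not known exactly. Their poses are not given: they have to be found in the camera images.
- sample_module: The reader: a fixed white bench module 170 mm (x) by 150 mm (y) by 110 mm high with a flat deck on which the small sample hatch sits. Origin: centre of its underside, on the table. Its own -x side carries a dark display and is turned towards the robot to within 20 degrees. The waste module is a box of the same look and size; the two may stand in either place, left or right; only the hatches differ.
- sample_flap: The small sample hatch: a plain grey plate, 64 mm long (its x) by 60 mm wide (its y), 8 mm thick. Origin on its hinge line, which runs along y at deck height (110 mm above the table, 35 mm from the module's centre towards its +x side). Closed, the plate lies level from 2 to 66 mm on the -x side of the hinge, its top 9 mm above the deck (119 mm above the table). Its free edge is the one nearer to the robot and swings up and away from the robot.
- sample_pad (a point): The place to press: centre of a thin pale ring, 24 mm across, on top of the small hatch near its free edge, 52 mm from the hinge and 14 mm from the free edge; it moves with the hatch. Closed, it is 119 mm above the table. Axes as the hatch's. Pressing here takes 5 to 9 N; go 4 to 5 mm down to be sure of the latch; above 10 N it sits on its stop.
- sample_hatch (a joint): Angle of the small hatch (rad): 0 closed and latched, negative pressed in, stop at -0.12 (6 mm down at the pad), 1.1 fully open. The latch trips at about -0.06 (3 mm); pressed less, it stays latched. Tripped, the hatch rises by its spring as the finger leaves, to 1.1 in about a second, and stays. The open hatch can be pushed shut again with 3 to 6 N, and latches again.
- waste_module: The neighbouring waste module: fixed box of the same look and size as the reader, origin likewise; its hatch is wide.
- waste_pad (a point): Same ring, on the wide waste hatch (110 mm wide, otherwise of the same build and height as the small one): not to be pressed.
- waste_hatch (a joint): Angle of the wide hatch (rad): 0 closed, negative when pressed in. It has to stay closed.
- brown_bottle: Loose amber jar with black cap, 52 mm across, 85 mm high, at the left side. Origin: centre of its underside.
- white_bottle: Loose white plastic bottle, 44 mm across, 75 mm high, at the left side beyond the amber jar. Origin: centre of its underside.
- tip_box: Loose pipette-tip box, 89 mm by 129 mm, 58 mm high with its blue tips, at the right side. Origin: centre of its underside.
There are look-alikes about, which are no part of the job. Leave any blue look-alike of the sample_module alone.

How it is judged:
By the outcome, as a careful person would: the job done as asked, in the order asked, and still so for the second after the job is handed in, with the robot touching nothing.
It also fails if it takes over 29 s, if anything falls off the work surface, if the arm or the gripper's body presses on something with over 40 N, if the wrist force passes 120 N, or if a joint passes its speed limit or range.

## Working session

There is one attempt and no reset: what is moved stays moved. The work goes in short steps, Python scripts to look and compute and a tool call to move; the robot and the scene stay as the last step left them, time stands still between calls to the robot, and variables do not carry over. Pictures are saved under pics/ and viewed, and the job is handed in when it is done.

Besides the shell and the picture viewer there is one more tool, called after ">>>" by a JSON object that holds its "name" and its "arguments". servo_tool: Moves the arm, as the interface text tells. Its arguments: {"type":"object","properties":{"rows":{"type":"array"},"newtons":{"type":"number"}},"required":["rows"]}

```bash
mkdir -p pics; ls; python3 - <<'E'
from bench import env, vision, ticket
import cv2
s=env.sense()
print({k:s[k] for k in ('time','eef_pos','eef_rot','wrist_force','grip_width')})
for n in ('scene','top'):
    cv2.imwrite(f'pics/{n}0.png',vision.capture(n))
    p=vision.camera_params(n);print(n,p)
E
```

```text
pics
{'time': 0.0, 'eef_pos': array([ 0.17304498, -0.62597943,  0.22146214]), 'eef_rot': array([-1.79891487e+02,  6.12301339e-03,  1.54583550e+01]), 'wrist_force': array([-0.05119775, -0.28878845,  0.23894222]), 'grip_width': 0.08712024508926917}
scene {'intrinsics': array([[472.99588602,   0.        , 318.10712398],
       [  0.        , 472.99588602, 198.28255421],
       [  0.        ,   0.        ,   1.        ]]), 'extrinsics': array([[-0.8706957 ,  0.25702501, -0.41931747,  0.97522248],
       [ 0.4918134 ,  0.46008984, -0.73921372,  0.95549756],
       [ 0.0029273 , -0.84985616, -0.52700659,  0.79898212],
       [ 0.        ,  0.        ,  0.        ,  1.        ]])}
top {'intrinsics': array([[441.26897122,   0.        , 318.46222677],
       [  0.        , 441.26897122, 197.80036189],
       [  0.        ,   0.        ,   1.        ]]), 'extrinsics': array([[-0.01650812, -0.99766454,  0.06627931,  0.342778  ],
       [-0.99980575,  0.01718471,  0.00965092, -0.03745429],
       [-0.01076737, -0.06610712, -0.99775444,  1.61411268],
       [ 0.        ,  0.        ,  0.        ,  1.        ]])}
```

View pics/scene0.png

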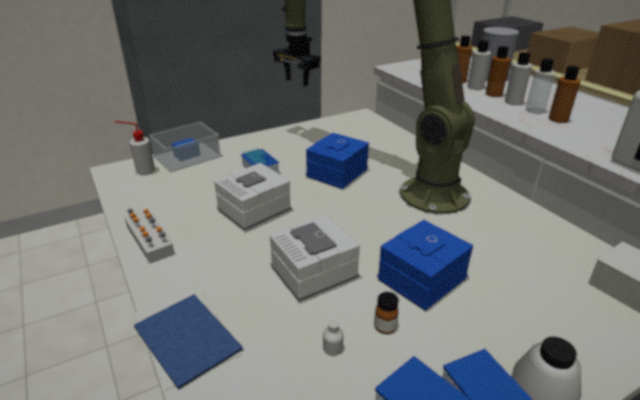

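View pics/top0.png

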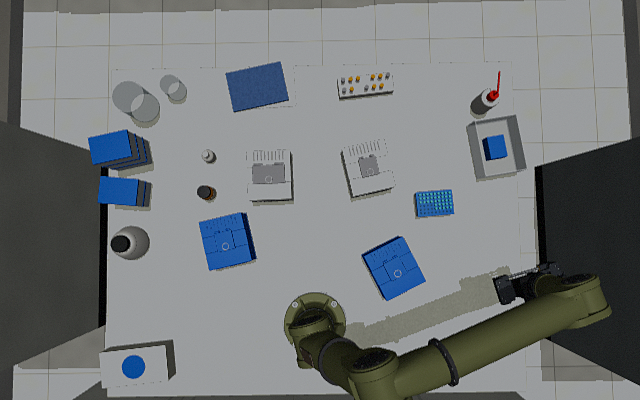

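The top view shows the white reader with the small hatch at about (368,167). The wide-hatch module is at (270,175), and the blue look-alikes are nearer the robot. I'll zoom in on the reader.

```bash
python3 - <<'E'
import cv2
a=cv2.imread('pics/top0.png')[130:205,330:410]
cv2.imwrite('pics/z1.png',cv2.resize(a,None,fx=8,fy=8,interpolation=cv2.INTER_CUBIC)[:600])
b=cv2.imread('pics/scene0.png')[155:230,205:300]
cv2.imwrite('pics/z2.png',cv2.resize(b,None,fx=8,fy=8,interpolation=cv2.INTER_CUBIC)[:600,:800])
E
```

```text
(no output)
```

View pics/z1.png

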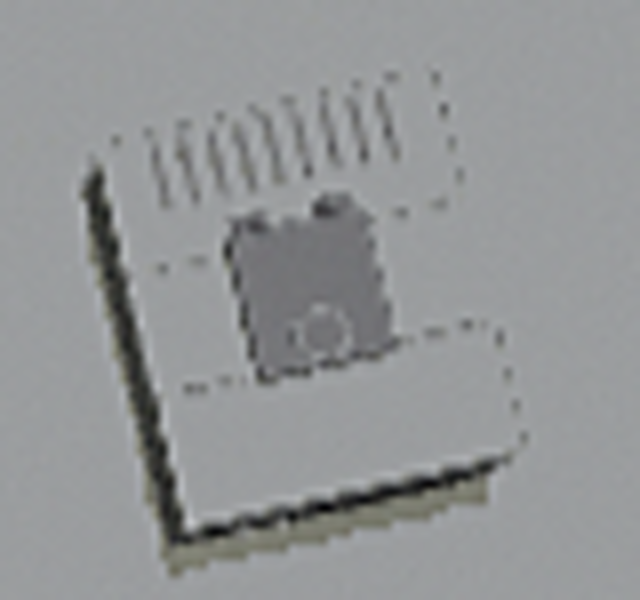

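View pics/z2.png

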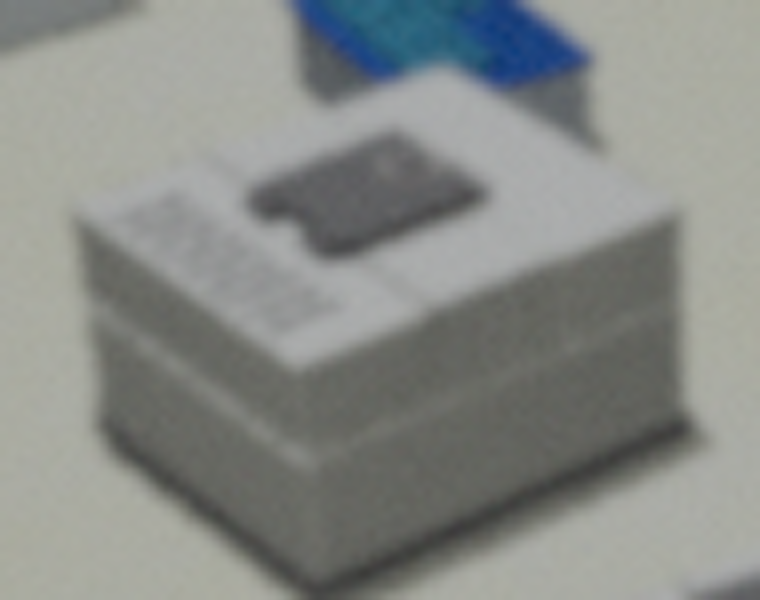

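```bash
cat > h.py <<'E'
import numpy as np
def ray(p,uv,z):
    K=p['intrinsics'];T=p['extrinsics']
    d=T[:3,:3]@np.linalg.solve(K,[uv[0],uv[1],1]);o=T[:3,3]
    return o+d*(z-o[2])/d[2]
E
python3 - <<'E'
from bench import env, vision
from h import *
p=vision.camera_params('top')
f=lambda x,y:(330+(x+.5)/8-.5,130+(y+.5)/8-.5)
for n,q,z in [('ring',(325,332),.119),('nl',(262,380),.119),('nr',(395,345),.119),('fl',(230,235),.119),('fr',(370,212),.119),('front l',(180,535),.11),('front r',(525,450),.11),('bk l',(95,150),.11),('bk r',(437,70),.11)]:
    print(n,ray(p,f(*q),z).round(4))
p=vision.camera_params('scene')
print(ray(p,(205+400/8-.44,155+155/8-.44),.119))
E
```

```text
ring [ 0.5303 -0.2006  0.119 ]
nl [ 0.5102 -0.1734  0.119 ]
nr [ 0.5242 -0.2302  0.119 ]
fl [ 0.5726 -0.1612  0.119 ]
fr [ 0.5814 -0.221   0.119 ]
front l [ 0.4454 -0.1377  0.11  ]
front r [ 0.4792 -0.2857  0.11  ]
bk l [ 0.6119 -0.1047  0.11  ]
bk r [ 0.6439 -0.2525  0.11  ]
[ 0.53155402 -0.2099782   0.119     ]
```

```bash
cat >> h.py <<'E'
from scipy.spatial.transform import Rotation as R
def rel(s,target,yaw):
    M=R.from_euler('xyz',s['eef_rot'],degrees=True)
    d=M.inv().apply(np.array(target)-s['eef_pos'])*1000
    w=(M.inv()*R.from_euler('xyz',[180,0,yaw],degrees=True)).as_rotvec()
    return d.round(1),w.round(4)
E
python3 - <<'E'
from bench import env, vision
from h import *
s=env.sense()
print(rel(s,(.49,-.21,.23),12.5)); print(vision.camera_params('wrist'))
E
```

```text
(array([ 416.4, -316.5,   -7.9]), array([-0.0018,  0.0001,  0.0517]))
{'intrinsics': array([[309.70691629,   0.        , 317.11948932],
       [  0.        , 309.70691629, 203.47840665],
       [  0.        ,   0.        ,   1.        ]]), 'T_tool_cam': array([[-2.10420451e-04, -9.52378350e-01, -3.04918735e-01,
         8.39749871e-02],
       [ 9.99999971e-01, -1.64081412e-04, -1.77597681e-04,
         6.34512918e-04],
       [ 1.19108690e-04, -3.04918763e-01,  9.52378356e-01,
        -1.60212457e-01],
       [ 0.00000000e+00,  0.00000000e+00,  0.00000000e+00,
         1.00000000e+00]])}
```

>>> {"name": "servo_tool", "arguments": {"rows": [[1, 20, -15, -2, 0, 0, 0.01], [1, 60, -45, -8, 0, 0, 0.02], [1, 105, -80, -8, 0, 0, 0.03], [1, 150, -114, -8, 0, 0, 0.04], [1, 195, -148, -8, 0, 0, 0.05], [1, 240, -182, -8, 0, 0, 0.052], [1, 285, -216, -8, 0, 0, 0.052], [1, 325, -247, -8, 0, 0, 0.052]], "newtons": 20}}

```text
time: 1.1
eef_pos: [0.4215, -0.2997, 0.2303]
eef_rot: [-180.0, 0.0, 12.5]
wrist_force: [0.7, -0.8, 0.6]
grip_width: 0.0148
```

>>> {"name": "servo_tool", "arguments": {"rows": [[1, 40, -31, 0, 0, 0, 0], [1, 70, -54, 0, 0, 0, 0], [1, 85, -66, 0, 0, 0, 0], [1, 90, -68, 0, 0, 0, 0], [1, 90, -68, 0, 0, 0, 0], [1, 90, -68, 0, 0, 0, 0]]}}

```text
time: 1.85
eef_pos: [0.493, -0.2173, 0.2303]
eef_rot: [180.0, 0.0, 12.4]
wrist_force: [0.2, 0.2, -0.2]
grip_width: 0.0007
```

```bash
python3 - <<'E'
from bench import env, vision
import cv2,json
s=env.sense()
print({k:s[k] for k in ('time','eef_pos','eef_rot','wrist_force','grip_width')})
a=vision.capture('wrist')
json.dump({k:list(s[k]) for k in('eef_pos','eef_rot')},open('w1.json','w'))
cv2.imwrite('pics/w1.png',a)
E
```

```text
{'time': 1.85, 'eef_pos': array([ 0.49298717, -0.21728421,  0.23033414]), 'eef_rot': array([1.79988590e+02, 4.44110611e-02, 1.23584431e+01]), 'wrist_force': array([ 0.23462118,  0.22899437, -0.16622209]), 'grip_width': 0.0006573764430442698}
```

View pics/w1.png

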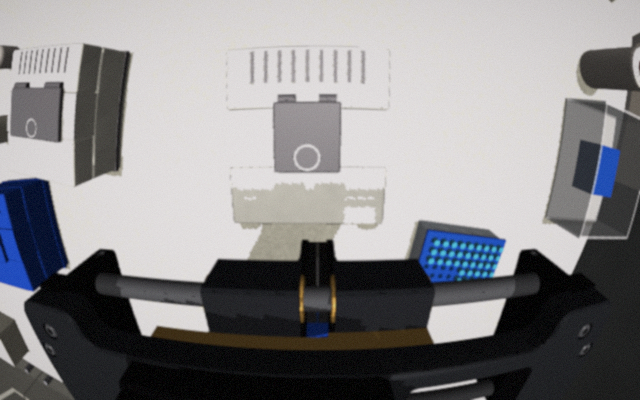

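The ring is at (306.5,157) on the grey plate, whose edges are (274–340, 102–171) and run square to the tool. The closed fingertips are at (317,245).

```bash
python3 - <<'E'
from bench import env, vision
from h import *
s=env.sense();p=vision.camera_params('wrist');K=p['intrinsics'];T=p['T_tool_cam']
M=R.from_euler('xyz',s['eef_rot'],degrees=True)
def w(u,v,z=.119):
    x,y=(u-K[0,2])/K[0,0],(v-K[1,2])/K[1,1];r=np.hypot(x,y)
    d=np.array([np.sin(r)*x/r,np.sin(r)*y/r,np.cos(r)])
    d=M.apply(T[:3,:3]@d);o=s['eef_pos']+M.apply(T[:3,3])
    return o+d*(z-o[2])/d[2]
for q in [(306.5,157),(274,171),(340,171),(274,102),(340,102)]: print(w(*q).round(4))
print(rel(s,(.53,-.2005,.135),12.5), rel(s,w(306.5,157),12.5))
E
```

```text
[ 0.5305 -0.2001  0.119 ]
[ 0.5119 -0.174   0.119 ]
[ 0.5245 -0.232   0.119 ]
[ 0.5725 -0.1622  0.119 ]
[ 0.5843 -0.2181  0.119 ]
(array([39.7, -8.5, 95.4]), array([ 0.0003,  0.0005, -0.0025])) (array([ 40.3,  -8.8, 111.4]), array([ 0.0003,  0.0005, -0.0025]))
```

>>> {"name": "servo_tool", "arguments": {"rows": [[1, 10, -2, 20, 0, 0, 0], [1, 25, -6, 50, 0, 0, 0], [1, 36, -8, 80, 0, 0, 0], [1, 40, -9, 95, 0, 0, 0], [1, 40, -9, 102, 0, 0, 0], [1, 40, -9, 102, 0, 0, 0], [1, 40, -9, 102, 0, 0, 0]]}}

```text
time: 2.78
eef_pos: [0.5314, -0.1991, 0.1296]
eef_rot: [179.9, -0.1, 12.4]
wrist_force: [0.4, -0.3, 0.5]
grip_width: 0.0005
```

>>> {"name": "servo_tool", "arguments": {"rows": [[1, 0, 0, 3, 0, 0, 0], [1, 0, 0, 6, 0, 0, 0], [1, 0, 0, 7, 0, 0, 0], [1, 0, 0, 7, 0, 0, 0]]}}

```text
time: 3.28
eef_pos: [0.5308, -0.1985, 0.1214]
eef_rot: [-180.0, 0.0, 12.5]
wrist_force: [-0.3, 0.2, 0.2]
grip_width: 0.0005
```

>>> {"name": "servo_tool", "arguments": {"rows": [[1, 0, 0, 1.5, 0, 0, 0], [1, 0, 0, 3, 0, 0, 0], [1, 0, 0, 4.5, 0, 0, 0], [1, 0, 0, 5.5, 0, 0, 0], [1, 0, 0, 5.5, 0, 0, 0]]}}

```text
time: 3.9
eef_pos: [0.5307, -0.1987, 0.1172]
eef_rot: [180.0, 0.0, 12.5]
wrist_force: [-2.6, 0.0, 8.0]
grip_width: 0.0005
```

>>> {"name": "servo_tool", "arguments": {"rows": [[1, 0, 0, 0.8, 0, 0, 0], [1, 0, 0, 1.5, 0, 0, 0], [1, 0, 0, 1.5, 0, 0, 0]]}}

```text
time: 4.28
eef_pos: [0.5306, -0.1988, 0.1157]
eef_rot: [180.0, 0.1, 12.5]
wrist_force: [-4.1, 0.1, 7.5]
grip_width: 0.0001
```

>>> {"name": "servo_tool", "arguments": {"rows": [[1, 0, 0, 0.8, 0, 0, 0], [1, 0, 0, 1.5, 0, 0, 0], [1, 0, 0, 1.5, 0, 0, 0]]}}

```text
time: 4.65
eef_pos: [0.5305, -0.1989, 0.114]
eef_rot: [180.0, 0.1, 12.5]
wrist_force: [-3.4, -0.6, 7.1]
grip_width: 0.0003
```

>>> {"name": "servo_tool", "arguments": {"rows": [[1, 0, 0, 0.6, 0, 0, 0], [1, 0, 0, 0.6, 0, 0, 0], [1, -1, 0, -18, 0, 0, 0], [1, -15, 0, -58, 0, 0, 0], [1, -50, 0, -95, 0, 0, 0], [1, -75, 0, -120, 0, 0, 0], [1, -80, 0, -130, 0, 0, 0], [1, -80, 0, -130, 0, 0, 0]]}}

```text
time: 5.65
eef_pos: [0.4535, -0.2158, 0.2437]
eef_rot: [179.9, -0.1, 12.5]
wrist_force: [0.5, -0.1, -0.4]
grip_width: 0.0003
```

>>> {"name": "servo_tool", "arguments": {"rows": [[1, 0, 0, 0, 0, 0, 0], [1, 0, 0, 0, 0, 0, 0], [1, 0, 0, 0, 0, 0, 0], [1, 0, 0, 0, 0, 0, 0], [1, 0, 0, 0, 0, 0, 0], [1, 0, 0, 0, 0, 0, 0], [1, 0, 0, 0, 0, 0, 0], [1, 0, 0, 0, 0, 0, 0]]}}

```text
time: 6.65
eef_pos: [0.4528, -0.2159, 0.2431]
eef_rot: [180.0, 0.0, 12.5]
wrist_force: [-0.7, 0.1, -0.2]
grip_width: 0.0005
```

```bash
python3 - <<'E'
from bench import env, vision
import cv2,numpy as np
s=env.sense()
print({k:s[k] for k in ('time','eef_pos','eef_rot','wrist_force','grip_width')})
a=vision.capture('wrist');b=vision.capture('scene');c=vision.capture('top')
cv2.imwrite('pics/w2.png',a)
z=cv2.resize(b[140:300,190:400],None,fx=3.5,fy=3.5,interpolation=cv2.INTER_CUBIC)
cv2.imwrite('pics/s2.png',z);cv2.imwrite('pics/t2.png',c)
E
```

```text
{'time': 6.65, 'eef_pos': array([ 0.45278758, -0.21586657,  0.24308274]), 'eef_rot': array([1.79989304e+02, 2.25027805e-03, 1.24782341e+01]), 'wrist_force': array([-0.68667193,  0.05652832, -0.19642251]), 'grip_width': 0.0004818326025042444}
```

View pics/w2.png

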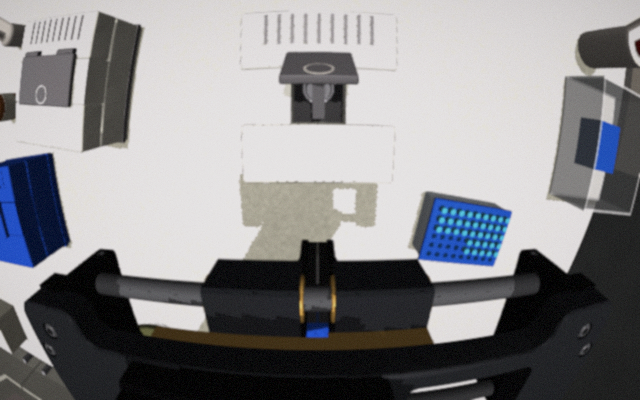

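View pics/s2.png

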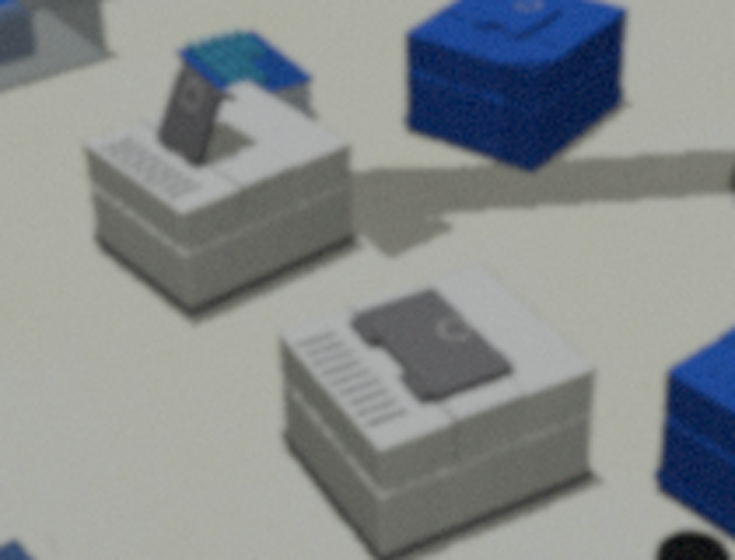

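View pics/t2.png

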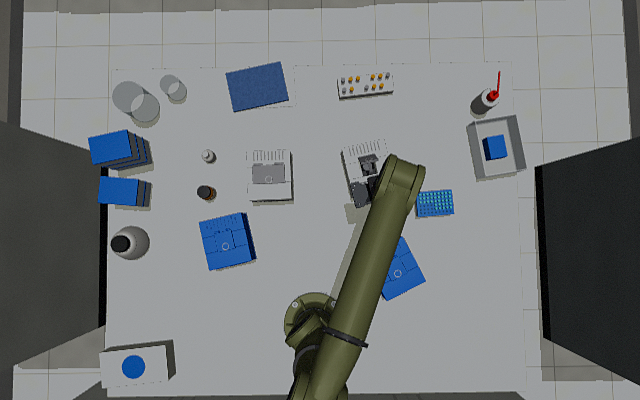

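The small hatch is up: the wrist view shows its raised edge at (318,67), and the scene view shows it standing open with the wide hatch flat. I'll back the hand off further and look once more.

>>> {"name": "servo_tool", "arguments": {"rows": [[1, -5, 0, -20, 0, 0, 0], [1, -15, 10, -50, 0, 0, 0], [1, -25, 20, -75, 0, 0, 0], [1, -30, 25, -80, 0, 0, 0], [1, -30, 25, -80, 0, 0, 0], [1, -30, 25, -80, 0, 0, 0], [1, -30, 25, -80, 0, 0, 0], [1, -30, 25, -80, 0, 0, 0]]}}

```text
time: 7.8
eef_pos: [0.429, -0.2463, 0.3226]
eef_rot: [-180.0, 0.0, 12.5]
wrist_force: [-0.8, 0.6, 0.6]
grip_width: 0.0005
```

```bash
python3 - <<'E'
from bench import env, vision
import cv2
s=env.sense()
print({k:s[k] for k in ('time','eef_pos','eef_rot','wrist_force','joint_velocities')})
cv2.imwrite('pics/s3.png',vision.capture('scene'))
cv2.imwrite('pics/w3.png',vision.capture('wrist'))
E
```

```text
{'time': 7.8, 'eef_pos': array([ 0.42895453, -0.24631051,  0.32255334]), 'eef_rot': array([-1.79969670e+02,  3.15747575e-02,  1.25191672e+01]), 'wrist_force': array([-0.84335546,  0.60321578,  0.58583001]), 'joint_velocities': array([-0.01968721, -0.04013373,  0.07840562, -0.19622543, -0.00719194,
       -0.06662476,  0.06174009])}
```

View pics/s3.png

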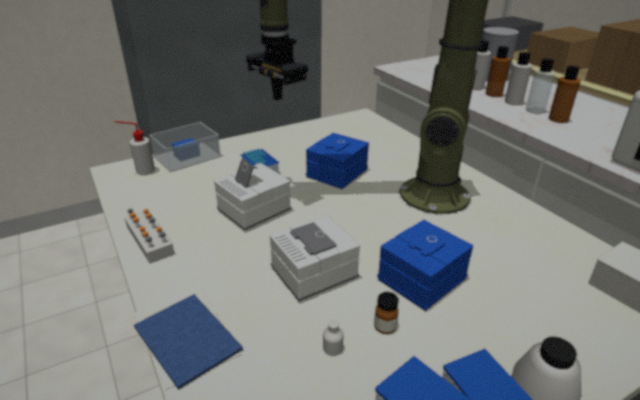

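View pics/w3.png

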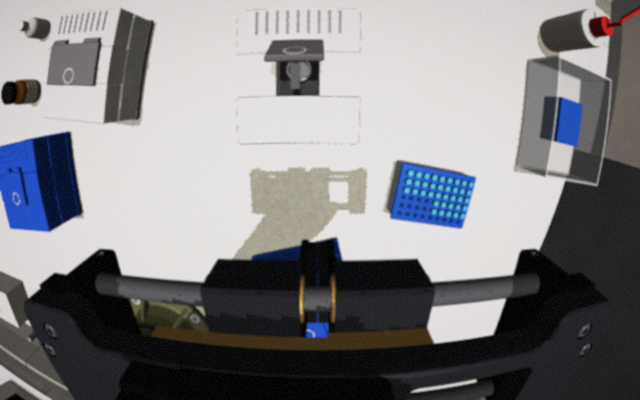

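The scene view shows the small hatch still standing open at about (245,172) and the wide hatch flat at (313,238). The bottles at (387,312) and (333,339) and the tip box at (260,158) haven't moved, and the hand is well clear. I'm handing the job in.

```bash
python3 - <<'E'
from bench import env, ticket
s=env.sense(); print(s['time'], s['eef_pos'], s['wrist_force'])
print(ticket.sign_off())
E
```

```text
7.9 [ 0.42896987 -0.2464922   0.32281963] [-0.6980518  -0.38684188 -0.13187183]
the job is handed in; nothing more can be done
None
```

The small sample hatch is open. I pressed its ring once with the closed fingertips, about 5 mm down, with up to about 8 N vertical force, then lifted off up and back, and it popped up by itself. I handed the job in at 7.9 s.

- **Hatch:** Pictures about 1.4 s and 2.5 s after release both show it standing open. I did not touch it again.
- **Surroundings:** The wide hatch is flat, and the bottles and tip box look unmoved in the pictures.
- **Hand:** It is about 0.2 m above the deck and touching nothing; the wrist force is only noise, under 1 N.
- **Disagreements:** The top and wrist cameras agreed on the ring position to within 1 mm. My rough reading from the scene camera was about 10 mm off in y, and I did not use it. The press also showed a sideways force of about 4 N at most.
- **Not measured:** I judged the hatch angle only from the pictures.

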